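# Square the die block up to the fence

## Task

The heavy die block stands askew, more or less end-on to the wooden fence. Without lifting or tipping it, walk it round by pushing it with the fingers until one of its long sides squarely faces the fence while it is still clear of the wood, then push it home so that the long side lies flat against the fence over its whole length. Leave the spanner, the socket and the tin where they are, and finish clear of everything.

Things in the scene. Friction and masses are not known exactly. Their poses are not given: they have to be found in the camera images.
- die_block: Heavy solid aluminium die block lying flat, loose on the counter, about 0.7 to 1 kg, 130 mm long (its x) by 90 mm wide (its y) by 34 mm high (z up): a base 24 mm high with a top step 6 mm in from every edge. Origin: centre of the underside, on the counter (z = 0). The block looks the same after a half turn, and either long side may go to the fence. It slides when pushed with roughly 3 to 7 N through its middle, varying from start to start, and stays where it is left.
- fence: Fence: a straight dark timber rail fixed to the counter (cannot move), 360 mm long (its x) by 30 mm thick (its y) by 45 mm high. Origin: centre of its underside. Its working face is the plane y = -15 mm in its own frame, looking along its -y; the block always stands on that side. With the long side flat on it the block's centre lies at y = -60 mm.
- socket: Bystander: steel socket, a plain upright cylinder 32 mm in diameter and 50 mm high, loose. Origin: centre of the underside.
- tin: Bystander: dark metal tin, upright, 60 mm in diameter and 55 mm high, loose. Origin: centre of the underside.
- spanner: Bystander: steel spanner about 160 mm long, lying loose on the counter on the other side of the fence. Origin: at its underside near its middle; it lies along its x.
Things that resemble listed ones, but are neither listed nor needed, are in the scene too. Of the things that look like the die_block, take the one that is nearest to the robot's base at the start.

How it is judged:
By the outcome, as a careful person would: the job done as asked, in the order asked, and still so for the second after the job is handed in, with the robot touching nothing.
It also fails if it takes over 72 s, if anything falls off the work surface, if the arm or the gripper's body presses on something with over 40 N, if the wrist force passes 120 N, or if a joint passes its speed limit or range.

## Robot

A 7-joint arm with a two-finger parallel gripper is mounted at the origin on the work surface. World frame = base frame: x ahead of the robot, y to its left, z up, the work surface at z = 0. Lengths are in m, angles in rad, forces in N, time in s.
With the tool pointing down it reaches from about 0.425 to 0.925 m from the base axis. Payload 6.8 kg.
Tool frame: the origin (TCP) lies between the finger pads; the fingertips stand 17 mm ahead of it and the grasp point (between the pads) lies 2 mm behind it (bot.tip_reach is the distance from the TCP to the fingertips, in m); y points along the fingers, z is the direction in which the jaws open and shut, and the axes are right-handed (so a half turn about y gives the same grasp; the last joint's range is limited). The gripper opens to 85 mm and grips with 20 to 120 N. Pads are 22 mm wide; open, the fingers measure 114 mm over their backs; the gripper's body (76 mm by 85 mm) begins 54 mm behind the grasp point. The pads swing forward as they close: fully open they stand 13 mm farther back than shut.
Start: joints at [-1.419, 0.477, 0.022, 1.555, -0.011, 1.109, -0.083], TCP at [0.173, 0.652, 0.248] pointing down, gripper open.
Joint ranges: [-2.96, 2.96], [-0.34, 2.1], [-1.41, 1.46], [0.24, 2.44], [-1.37, 4.51], [0.17, 1.92], [-2.96, 2.96]. Speed limits (rad/s): [2.39, 2.39, 3.14, 3.14, 3.14, 3.14, 3.14].

## Interface

Orientations are given as a unit quaternion [x, y, z, w].
In Python, from bench import monitor, viewer, ticket, bot gives the robot as it stands. The module is installed in compiled form; this text tells all that it offers.
- The arm moves only by the shell command python3 -m pendant 'ROWS' [FORCE]. ROWS is JSON, a list of rows, each a list of 7 numbers: the shift along the tool's x, y, z in mm, then the turn, a rotation vector about the tool's x, y, z in rad, then the opening in per cent of the stroke, from 0 (shut) to 100 (fully open). A call has 1 to 10 rows; each row is the pose to reach, as a shift and turn from the pose commanded when the call began, along the tool's axes at that moment; what a row does not reach only later rows make up. A row lasts 1/12 s, in which the tool goes at most 41.7 mm and 7.16 degrees, less where a joint would pass 70% of its speed; a pose out of reach is approached as far as the arm can. A call with a gripper value outside its range is refused whole. The fingers move at their own pace and stop on an object; FORCE is the grip in N (left out, the last holds). Time passes only in rows, so rows that repeat a pose let the fingers close. It gives the time, the measured TCP pose, the force and the opening at its end, in the units of the state.
- monitor.sense(): the state, without advancing time (a new reading comes with each control period).
- viewer.read_camera(name): name is "scene" or "side" or "wrist"; returns the picture (400x640x3 uint8, red, green, blue); there is no depth.
- viewer.camera_params(name): a dict with "K" (3x3 intrinsics, pixels), "eye" and "attitude" of the camera in the world. Camera axes: x right, y up, looking along -z (the intrinsics and any distortion apply to the point x, -y, -z); pixel columns grow to the right and rows downward; lengths in m; the calibration is good to about 2 mm. A picture is of the moment at which its call begins: read the wrist's pose just before it. camera_params takes no time and is no camera call; for the wrist camera it gives the pose at the moment of the call.
- ticket.finish_job(): hands the job in, once; it reports no verdict.
The state is a dict: "clock": time; "joint_pos": joint angles; "joint_velocities": joint speeds; "effort": joint torques, N m; "position": TCP position; "orientation": TCP orientation; "wrist_force": force on the tool from outside, world axes, zero at the start; "wrist_torque": the same for the moment, N m; "width": finger opening in m.
Only numpy, scipy, OpenCV 4.12 (cv2) and the standard library are available. Lean on these libraries where they do the work, as an engineer would, in place of code of your own. Each camera call takes 0.05 s, during which the arm holds its last target.

## Working session

There is one attempt and no reset: what is moved stays moved. The work goes in short steps, Python scripts to look and compute and a shell command to move; the robot and the scene stay as the last step left them, time stands still between calls to the robot, and variables do not carry over. Pictures are saved under pics/ and viewed, and the job is handed in when it is done.

```bash
mkdir -p pics; ls
python3 - <<'E'
from bench import monitor, viewer, ticket, bot
import cv2
print(monitor.sense())
for n in ("scene","side","wrist"):
    p=viewer.camera_params(n); print(n,p)
    cv2.imwrite(f"pics/{n}0.png",viewer.read_camera(n)[:,:,::-1])
E
```

```text
pics
{'clock': 0.0, 'joint_pos': array([-1.41910102,  0.47782216,  0.02235054,  1.55648147, -0.01147761,
        1.10929802, -0.08309088]), 'joint_velocities': array([ 1.00927645e-05, -8.06335790e-04, -1.35169989e-04,  2.54399449e-04,
       -2.17291701e-03,  1.00425129e-03,  1.29045764e-05]), 'effort': array([-1.35471291e-05, -5.96446574e+01,  1.60752084e+00, -2.81200737e+01,
        1.23667350e-02,  9.20467253e-03, -1.92526741e-06]), 'position': array([0.17327382, 0.65178423, 0.24729845]), 'orientation': array([ 0.70181495, -0.09161018,  0.09155499, -0.70048628]), 'wrist_force': array([-0.28086826,  0.25565134,  0.27268807]), 'wrist_torque': array([ 0.02135309, -0.0106956 ,  0.01856713]), 'width': 0.0853627039846965}
scene {'K': array([[461.61295706,   0.        , 315.96538679],
       [  0.        , 461.61295706, 202.86767025],
       [  0.        ,   0.        ,   1.        ]]), 'eye': array([1.1692225 , 0.38117765, 0.79505109]), 'attitude': array([0.18558079, 0.29490286, 0.78986371, 0.50468544])}
side {'K': array([[458.43115344,   0.        , 311.62362877],
       [  0.        , 458.43115344, 193.35715407],
       [  0.        ,   0.        ,   1.        ]]), 'eye': array([ 0.19756698, -0.43363405,  0.68634879]), 'attitude': array([ 0.36697041, -0.12040836, -0.27534891,  0.88035079])}
wrist {'K': array([[315.75860613,   0.        , 318.38403771],
       [  0.        , 315.75860613, 201.22113836],
       [  0.        ,   0.        ,   1.        ]]), 'eye': array([0.09786262, 0.6715749 , 0.37378965]), 'attitude': array([-0.12240264, -0.09293812,  0.6025539 ,  0.78314041])}
```

View pics/scene0.png

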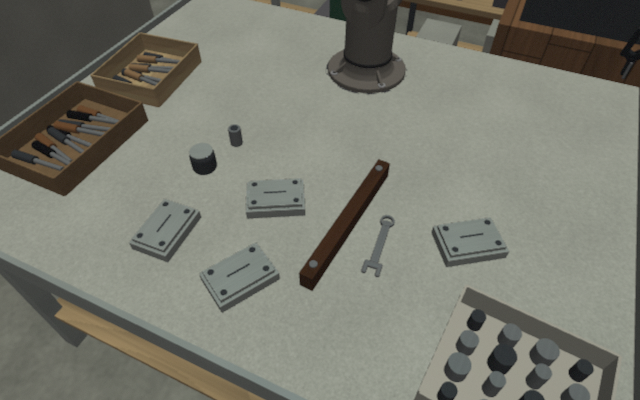

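View pics/side0.png

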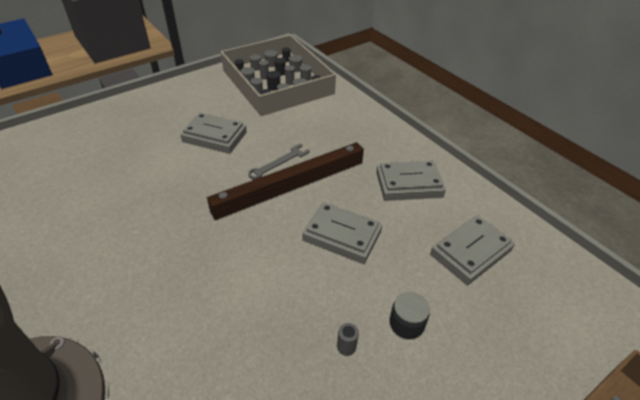

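View pics/wrist0.png

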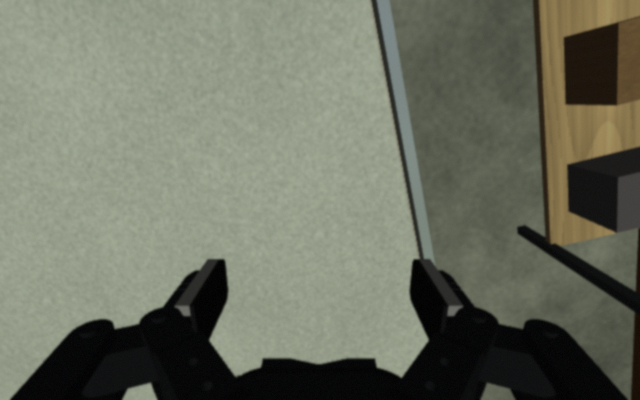

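```bash
cat > h.py <<'E'
from bench import monitor, viewer, ticket, bot
import cv2, numpy as np
from scipy.spatial.transform import Rotation as R
from scipy.optimize import least_squares
def cam(n): 
    p=viewer.camera_params(n); return p['K'],np.array(p['eye']),R.from_quat(p['attitude']).as_matrix()
def back(n,uv,z):
    K,e,A=cam(n); uv=np.atleast_2d(np.array(uv,float)); 
    d=np.c_[(uv[:,0]-K[0,2])/K[0,0],-(uv[:,1]-K[1,2])/K[1,1],-np.ones(len(uv))]@A.T
    return e+d*((z-e[2])/d[:,2])[:,None]
def proj(n,P):
    K,e,A=cam(n); q=(np.atleast_2d(P)-e)@A; return np.c_[K[0,0]*q[:,0]/-q[:,2]+K[0,2],K[1,1]*q[:,1]/q[:,2]+K[1,2]]
def crop(src,dst,x0,y0,w,h,s):
    im=cv2.imread(src)[y0:y0+h,x0:x0+w]; cv2.imwrite(dst,cv2.resize(im,None,fx=s,fy=s,interpolation=cv2.INTER_CUBIC))
def rect(x,y,a,hx,hy,z):
    c,s=np.cos(a),np.sin(a); return np.array([[x+c*u*hx-s*v*hy,y+s*u*hx+c*v*hy,z] for u,v in((1,1),(-1,1),(-1,-1),(1,-1))])
E
python3 - <<'E'
from h import *
for p in [(275,197),(166,228),(240,275),(470,240)]: print(back('scene',p,.03)[0].round(3))
for p in [(342,230),(411,177),(473,244),(213,128)]: print('side',back('side',p,.03)[0].round(3))
crop('pics/scene0.png','pics/sc1.png',130,120,290,190,2.7)
crop('pics/side0.png','pics/sd1.png',190,120,260,230,2.6)
E
```

```text
[0.595 0.01  0.03 ]
[ 0.767 -0.156  0.03 ]
[0.8   0.044 0.03 ]
[0.531 0.428 0.03 ]
side [ 0.576 -0.005  0.03 ]
side [0.787 0.03  0.03 ]
side [ 0.754 -0.168  0.03 ]
side [0.518 0.423 0.03 ]
```

View pics/sc1.png

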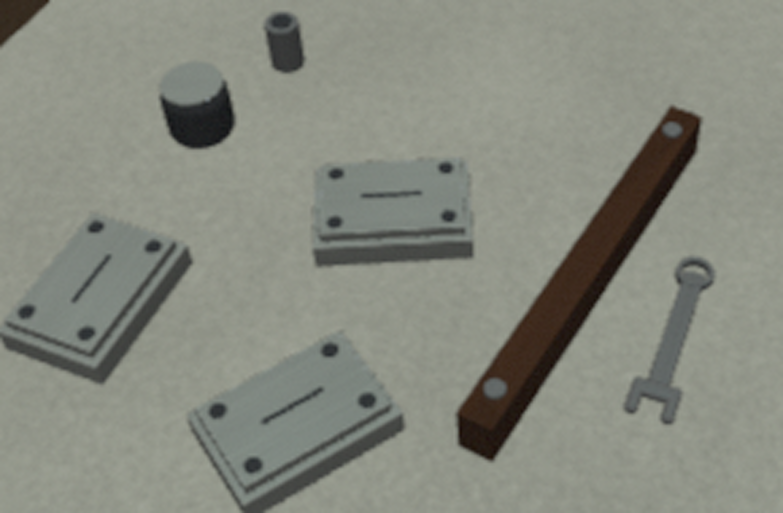

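View pics/sd1.png

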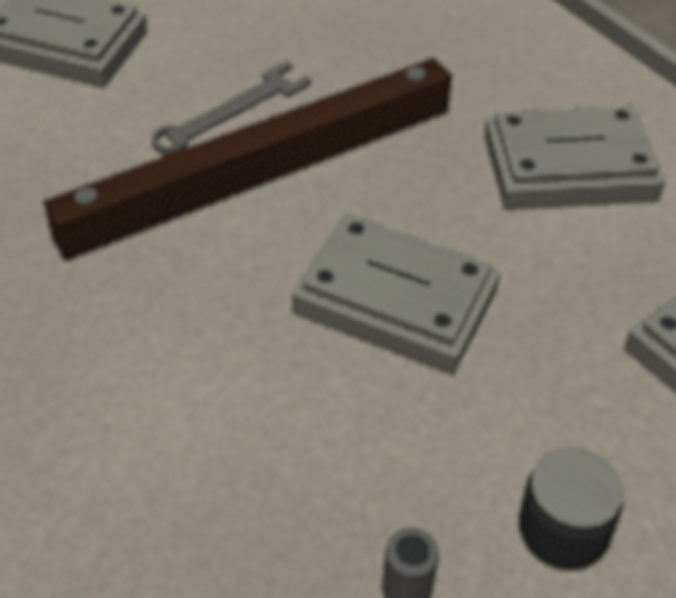

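Run:
```python
from h import *
crop('pics/scene0.png','pics/sc2.png',235,165,80,60,10)
crop('pics/side0.png','pics/sd2.png',295,195,95,70,8)
```

```text
(no output)
```

View pics/sc2.png

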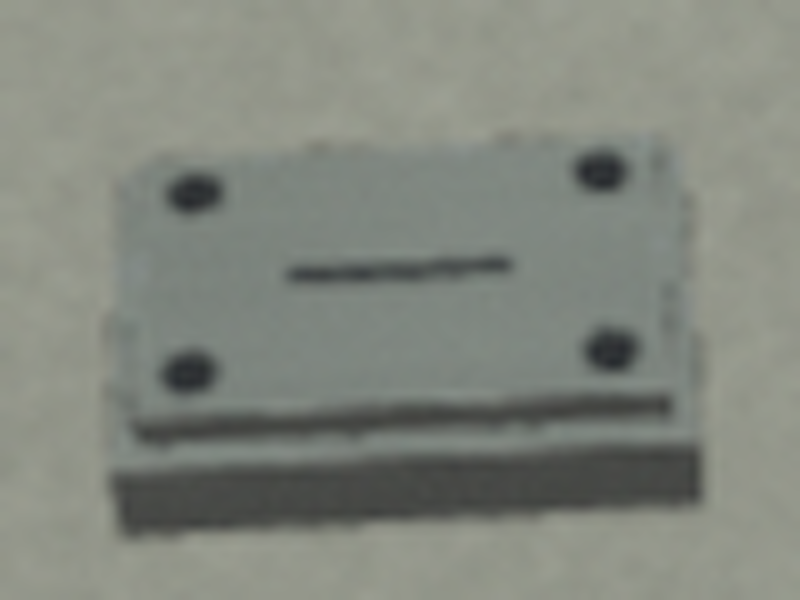

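View pics/sd2.png

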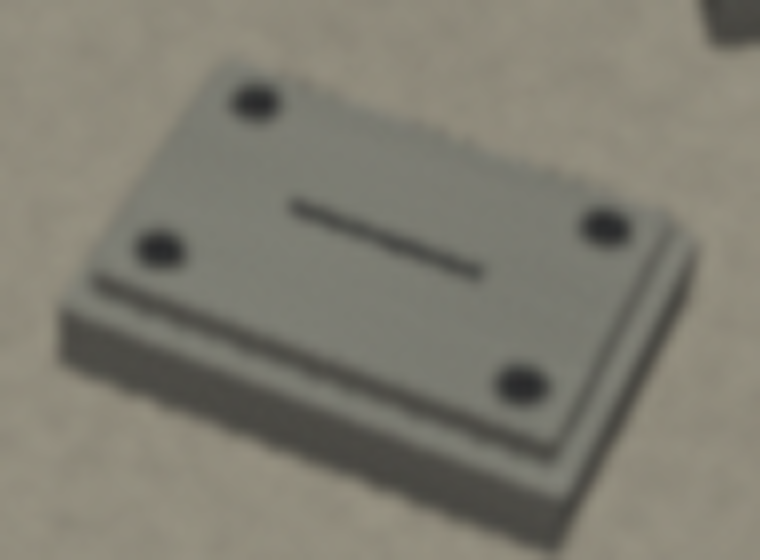

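Run:
```python
from h import *
a=[]
def g(src,x0,y0,w=38,h=38,s=10):
    return cv2.resize(cv2.imread(src)[y0:y0+h,x0:x0+w],None,fx=s,fy=s,interpolation=cv2.INTER_CUBIC)
cv2.imwrite('pics/fe1.png',np.hstack([g('pics/scene0.png',292,253),g('pics/scene0.png',360,152)]))
cv2.imwrite('pics/fe2.png',np.hstack([g('pics/side0.png',202,184),g('pics/side0.png',334,136)]))
def px(c,x0,y0,s): return (np.array(c)+.5)/s-.5+[x0,y0]
top=[(.2,0)]
hs=px([(194,193),(600,172),(610,350),(189,373)],235,165,10)
hd=px([(254,104),(604,228),(521,386),(160,250)],295,195,8)
for n,h in (('scene',hs),('side',hd)):
    P=back(n,h,.034); print(n,P.round(4)[:,:2].tolist(),'c',P.mean(0).round(4)); d=[np.linalg.norm(P[i]-P[(i+1)%4]).round(4) for i in range(4)];print(d)
    # angle of long sides
    for i,j in((0,1),(1,2),(2,3),(3,0)): v=P[j]-P[i]; print(np.degrees(np.arctan2(v[1],v[0])).round(1),end=' ')
    print()
b=px([(118,535),(700,505)],235,165,10); print('bot scene',back('scene',b,0).round(4)); t=px([(112,472),(700,448)],235,165,10); print(back('scene',t,.024).round(4))
b=px([(62,358),(553,550)],295,195,8); print('bot side',back('side',b,0).round(4))
b=px([(65,308),(565,498),(697,245)],295,195,8); print('24 side',back('side',b,0.024).round(4))
```

```text
scene [[0.5825, -0.05], [0.5383, 0.0304], [0.5854, 0.0565], [0.6298, -0.024]] c [0.584  0.0032 0.034 ]
[np.float64(0.0918), np.float64(0.0538), np.float64(0.092), np.float64(0.054)]
118.8 29.0 -61.1 -151.2 
side [[0.5836, 0.0565], [0.6282, -0.0236], [0.5812, -0.05], [0.537, 0.0306]] c [0.5825 0.0034 0.034 ]
[np.float64(0.0917), np.float64(0.0539), np.float64(0.0919), np.float64(0.0533)]
-60.9 -150.7 118.8 29.1 
bot scene [[ 0.6535 -0.0326 -0.    ]
 [ 0.5919  0.0807  0.    ]]
[[ 0.6544 -0.0303  0.024 ]
 [ 0.5949  0.0828  0.024 ]]
bot side [[ 0.5151  0.0398  0.    ]
 [ 0.5764 -0.072   0.    ]]
24 side [[ 0.5131  0.0355  0.024 ]
 [ 0.5747 -0.075   0.024 ]
 [ 0.6498 -0.0342  0.024 ]]
```

View pics/fe1.png

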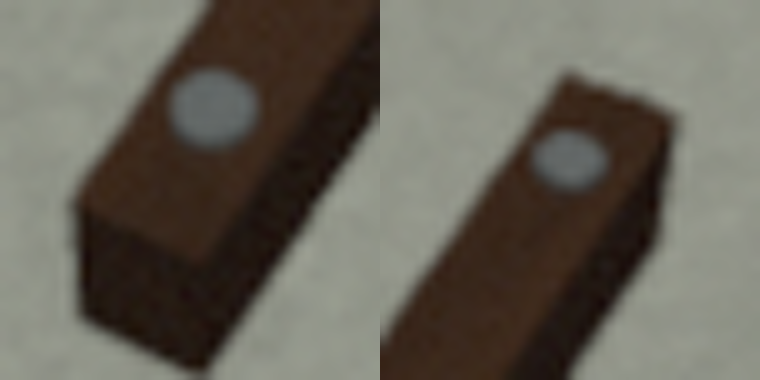

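View pics/fe2.png

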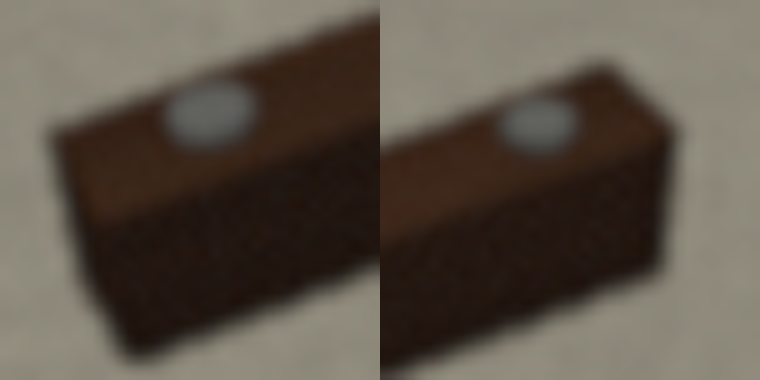

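Run:
```python
from h import *
def px(c,x0,y0,s=10): return (np.array(c)+.5)/s-.5+[x0,y0]
# fit fence pose with top corners z=.045 and bottom
sc=[px((78,203),292,253),px((203,263),292,253),px((188,72),360,152),px((300,120),360,152)]
sb=[px((82,318),292,253),px((203,373),292,253),px((278,240),360,152)]
print('scene',back('scene',sc,.045).round(4).tolist(),back('scene',sb,0).round(4).tolist(), back('scene',[px((213,108),292,253),px((190,160),360,152)],.045).round(4).tolist())
sd=[px((55,132),202,184),px((95,218),202,184),px((225,65),334,136),px((298,128),334,136)]
sdb=[px((130,360),202,184),px((278,268),334,136)]
print('side',back('side',sd,.045).round(4).tolist(),back('side',sdb,0).round(4).tolist(), back('side',[px((210,115),202,184),px((158,125),334,136)],.045).round(4).tolist())
# socket, tin
print('tin',back('scene',[(130+197/2.7,120+84/2.7)],.055),back('side',[(190+576/2.6,120+492/2.6)],.055))
print('sock',back('scene',[(130+283/2.7,120+21/2.7)],.05),back('side',[(190+412/2.6,120+548/2.6)],.05))
```

```text
scene [[0.7562, 0.1506, 0.045], [0.7582, 0.1778, 0.045], [0.3995, 0.1803, 0.045], [0.4038, 0.2092, 0.045]] [[0.7549, 0.1492, 0.0], [0.756, 0.1762, 0.0], [0.399, 0.2076, 0.0]] [[0.7261, 0.1647, 0.045], [0.4268, 0.1906, 0.045]]
side [[0.4004, 0.2051, 0.045], [0.3964, 0.1793, 0.045], [0.7531, 0.1748, 0.045], [0.7523, 0.1481, 0.045]] [[0.3985, 0.1823, 0.0], [0.7549, 0.1521, 0.0]] [[0.4277, 0.1921, 0.045], [0.7273, 0.1664, 0.045]]
tin [[ 0.55719582 -0.19974014  0.055     ]] [[ 0.55105321 -0.2121729   0.055     ]]
sock [[ 0.44887533 -0.17973045  0.05      ]] [[ 0.44886183 -0.18297171  0.05      ]]
```

```bash
cat >> h.py <<'E'
FA=np.radians(-4.9); FX=np.array([np.cos(FA),np.sin(FA),0]); FN=np.array([-np.sin(FA),np.cos(FA),0])
FC=np.array([.577,.1785,0])
def to(pts, zdir=None):
    """world targets -> shift rows in tool axes; zdir: desired tool z (horizontal), tool y down"""
    s=monitor.sense(); M=R.from_quat(s['orientation']).as_matrix(); 
    for p in pts: print('shift',(M.T@(np.array(p)-s['position'])*1e3).round(0))
    if zdir is not None:
        y=np.array([0,0,-1.]);z=np.array(zdir)/np.linalg.norm(zdir);T=np.c_[np.cross(y,z),y,z]
        print('turn',R.from_matrix(M.T@T).as_rotvec().round(3))
def st():
    s=monitor.sense();M=R.from_quat(s['orientation']).as_matrix()
    print('t',round(s['clock'],2),'p',s['position'].round(4),'F',s['wrist_force'].round(1),'w',round(s['width'],4)); print('axes x,y,z',M.T.round(3).tolist())
E
python3 - <<'E'
from h import *
print(bot.tip_reach); st()
P=[(.40,.30,.20),(.526,-.0865,.12),(.526,-.0865,.027)]
to(P,FX); to(P,-FX)
E
```

```text
0.017
t 0.15 p [0.1733 0.6519 0.2475] F [-0.2 -1.   0.2] w 0.0854
axes x,y,z [[0.966, -0.257, 0.0], [-0.0, -0.001, -1.0], [0.257, 0.966, -0.001]]
shift [ 309.   48. -282.]
shift [ 531.  128. -623.]
shift [ 531.  221. -623.]
turn [1.000e-03 1.397e+00 1.000e-03]
shift [ 309.   48. -282.]
shift [ 531.  128. -623.]
shift [ 531.  221. -623.]
turn [ 1.000e-03 -1.745e+00 -1.000e-03]
```

```bash
python3 -m pendant '[[309,48,-282,0,0.8,0,0],[309,48,-282,0,0.8,0,0],[309,48,-282,0,0.8,0,0],[309,48,-282,0,0.8,0,0],[309,48,-282,0,0.8,0,0],[309,48,-282,0,0.8,0,0],[309,48,-282,0,0.8,0,0],[309,48,-282,0,0.8,0,0],[309,48,-282,0,0.8,0,0],[309,48,-282,0,0.8,0,0]]' 20; python3 -c "
from h import *
st();to([(.526,-.0865,.12)],FX)"
```

```text
clock: 0.98
position: [0.3977, 0.3023, 0.2007]
orientation: [-0.61, 0.357, -0.357, 0.61]
wrist_force: [0.8, -0.2, 0.4]
width: -0.0004
t 0.98 p [0.3977 0.3023 0.2007] F [ 0.8 -0.2  0.4] w -0.0004
axes x,y,z [[0.489, -0.872, -0.0], [0.0, 0.0, -1.0], [0.872, 0.489, 0.0]]
shift [402.  81. -78.]
turn [-0.     0.597 -0.   ]
```

```bash
python3 -m pendant '[[402,81,-78,0,0.597,0,0],[402,81,-78,0,0.597,0,0],[402,81,-78,0,0.597,0,0],[402,81,-78,0,0.597,0,0],[402,81,-78,0,0.597,0,0],[402,81,-78,0,0.597,0,0],[402,81,-78,0,0.597,0,0],[402,81,-78,0,0.597,0,0],[402,81,-78,0,0.597,0,0],[402,81,-78,0,0.597,0,0]]'; python3 -c "
from h import *
st();to([(.526,-.0865,.027)],FX)
cv2.imwrite('pics/scene1.png',viewer.read_camera('scene')[:,:,::-1])
cv2.imwrite('pics/wr1.png',viewer.read_camera('wrist')[:,:,::-1])
crop('pics/scene1.png','pics/scene1c.png',150,60,260,190,3)
"
```

```text
clock: 1.82
position: [0.5257, -0.0857, 0.1194]
orientation: [-0.478, 0.521, -0.521, 0.478]
wrist_force: [1.8, 0.4, 0.9]
width: 0.0001
t 1.82 p [ 0.5257 -0.0857  0.1194] F [1.8 0.4 0.9] w 0.0001
axes x,y,z [[-0.085, -0.996, -0.0], [-0.0, 0.0, -1.0], [0.996, -0.085, -0.0]]
shift [ 1. 92.  0.]
turn [ 0. -0. -0.]
```

View pics/scene1c.png

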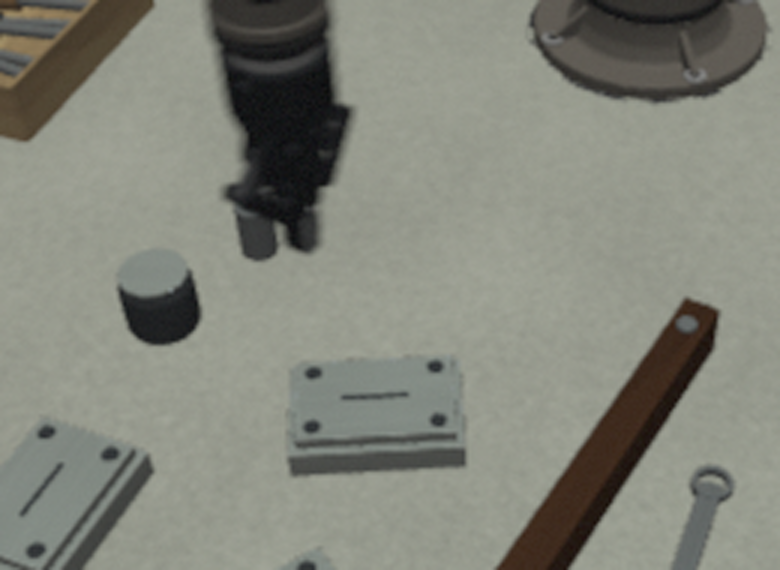

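View pics/wr1.png

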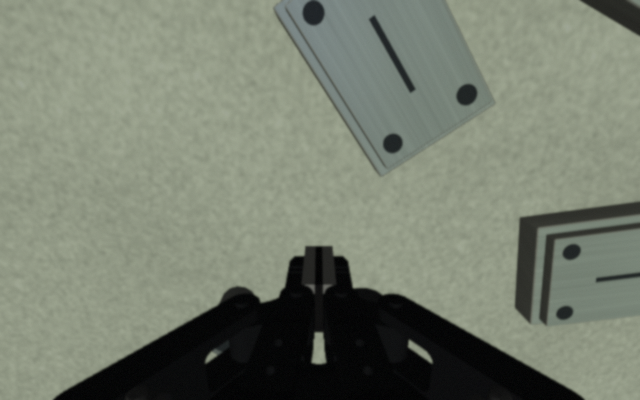

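```bash
python3 -m pendant '[[0,35,0,0,0,0,0],[0,70,0,0,0,0,0],[0,92,0,0,0,0,0],[0,92,0,0,0,0,0],[-6,92,8,0,0,0,0],[-11,92,16,0,0,0,0],[-15,92,22,0,0,0,0],[-17,92,27,0,0,0,0],[-19,92,32,0,0,0,0],[-20,92,36,0,0,0,0]]'; python3 -c "
from h import *
st()
cv2.imwrite('pics/wr2.png',viewer.read_camera('wrist')[:,:,::-1])
"
```

```text
clock: 2.75
position: [0.5629, -0.0676, 0.0288]
orientation: [-0.478, 0.521, -0.521, 0.478]
wrist_force: [-5.4, -2.0, 4.7]
width: -0.0
t 2.75 p [ 0.5629 -0.0676  0.0288] F [-5.4 -2.   4.7] w -0.0
axes x,y,z [[-0.086, -0.996, 0.001], [-0.001, -0.001, -1.0], [0.996, -0.086, -0.001]]
```

View pics/wr2.png

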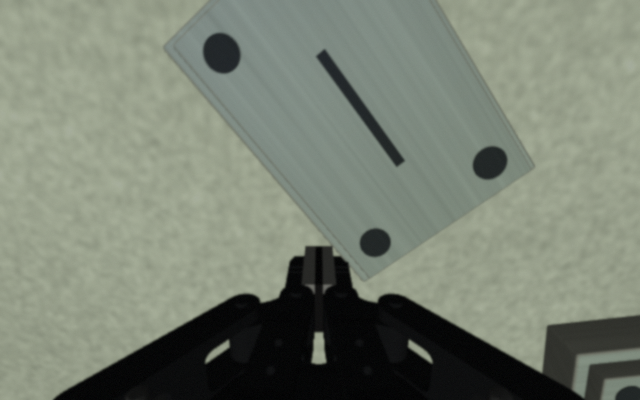

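```bash
python3 -m pendant '[[-2,0,5,0,0,0,0],[-4,0,10,0,0,0,0],[-6,0,15,0,0,0,0],[-9,0,20,0,0,0,0],[-12,0,25,0,0,0,0],[-15,0,30,0,0,0,0]]'; python3 -c "
from h import *
st()
cv2.imwrite('pics/wr3.png',viewer.read_camera('wrist')[:,:,::-1])
"
```

```text
clock: 3.3
position: [0.5944, -0.0564, 0.0287]
orientation: [0.478, -0.521, 0.522, -0.477]
wrist_force: [-2.4, -4.2, 2.2]
width: 0.0001
t 3.3 p [ 0.5944 -0.0564  0.0287] F [-2.4 -4.2  2.2] w 0.0001
axes x,y,z [[-0.088, -0.996, 0.002], [0.0, -0.002, -1.0], [0.996, -0.088, 0.0]]
```

View pics/wr3.png

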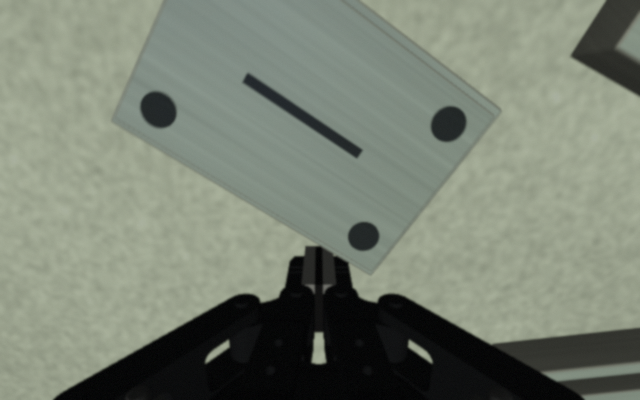

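```bash
python3 -m pendant '[[-4,0,4,0,0,0,0],[-8,0,8,0,0,0,0],[-13,0,12,0,0,0,0],[-18,0,15,0,0,0,0],[-23,0,18,0,0,0,0],[-26,0,19,0,0,0,0]]'; python3 -c "
from h import *
st()
p=back('wrist',[(247,78),(358,154)],.034)
cv2.imwrite('pics/wr4.png',viewer.read_camera('wrist')[:,:,::-1])
"
```

```text
clock: 3.85
position: [0.6167, -0.0312, 0.0286]
orientation: [0.478, -0.52, 0.522, -0.478]
wrist_force: [-0.0, -6.0, 2.6]
width: -0.0
t 3.85 p [ 0.6167 -0.0312  0.0286] F [-0.  -6.   2.6] w -0.0
axes x,y,z [[-0.086, -0.996, 0.001], [0.002, -0.001, -1.0], [0.996, -0.086, 0.003]]
```

View pics/wr4.png

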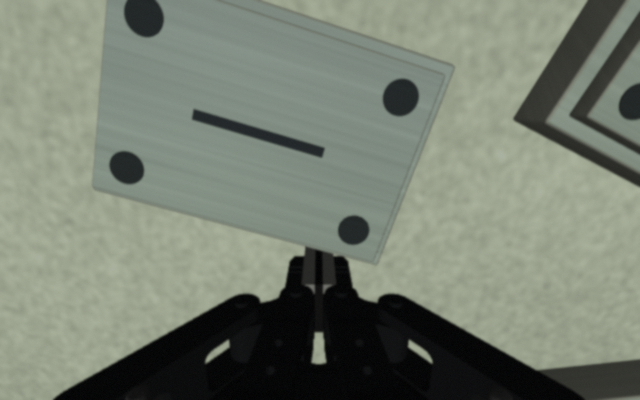

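```bash
cat >> h.py <<'E'
def holes(n,uv):
    """uv order: two ends of far long row, then near row reversed"""
    P=back(n,uv,.034); c=P.mean(0); v=(P[1]-P[0])+(P[2]-P[3]); a=np.degrees(np.arctan2(v[1],v[0]))
    print(n,'sides',[round(1e3*np.linalg.norm(P[i]-P[(i+1)%4]),1) for i in range(4)],'c',c.round(4),'axis',a.round(2),'rel fence deg',round(a-np.degrees(FA),2),'fence x,y mm',(1e3*(c-FC)@FX).round(1),(1e3*(c-FC)@FN).round(1)); return c,a
E
python3 -c "
from h import *
holes('wrist',[(144,17),(400,97),(353,230),(127,167)])"
```

```text
wrist sides [np.float64(92.4), np.float64(54.5), np.float64(92.5), np.float64(53.7)] c [0.5999 0.0366 0.034 ] axis -21.31 rel fence deg -16.41 fence x,y mm 34.9 -139.4
```

```bash
python3 -m pendant '[[-4,0,2,0,0,0,0],[-8,0,3,0,0,0,0],[-12,0,4,0,0,0,0],[-16,0,4,0,0,0,0],[-19,0,4,0,0,0,0],[-21,0,4,0,0,0,0]]'; python3 -c "
from h import *
st()
cv2.imwrite('pics/wr5.png',viewer.read_camera('wrist')[:,:,::-1])
"
```

```text
clock: 4.4
position: [0.6223, -0.0107, 0.0286]
orientation: [0.477, -0.52, 0.522, -0.478]
wrist_force: [2.6, -6.2, 1.9]
width: -0.0001
t 4.4 p [ 0.6223 -0.0107  0.0286] F [ 2.6 -6.2  1.9] w -0.0001
axes x,y,z [[-0.087, -0.996, 0.001], [0.003, -0.001, -1.0], [0.996, -0.087, 0.003]]
```

View pics/wr5.png

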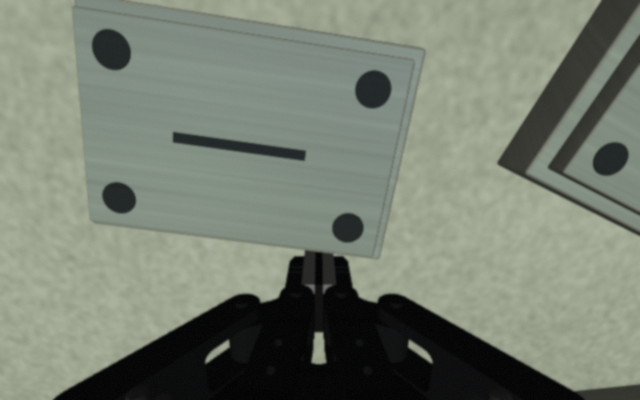

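```bash
python3 -m pendant '[[-4,0,0,0,0,0,0],[-8,0,0,0,0,0,0],[-11,0,0,0,0,0,0],[-11,0,0,0,0,0,0],[0,0,0,0,0,0,0],[15,0,0,0,0,0,0],[15,0,0,0,0,0,0]]'; python3 -c "
from h import *
st()
cv2.imwrite('pics/wr6.png',viewer.read_camera('wrist')[:,:,::-1])
cv2.imwrite('pics/scene6.png',viewer.read_camera('scene')[:,:,::-1])
"
```

```text
clock: 5.03
position: [0.6188, -0.029, 0.0279]
orientation: [0.478, -0.522, 0.522, -0.476]
wrist_force: [-0.4, 0.0, 0.3]
width: -0.0001
t 5.03 p [ 0.6188 -0.029   0.0279] F [-0.4  0.   0.3] w -0.0001
axes x,y,z [[-0.09, -0.996, 0.002], [-0.001, -0.002, -1.0], [0.996, -0.09, -0.001]]
```

View pics/wr6.png

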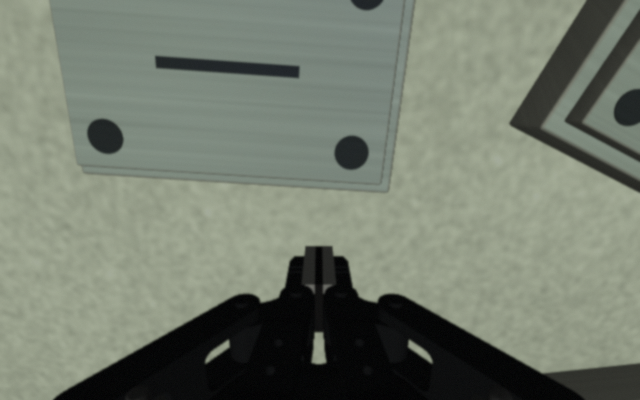

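View pics/scene6.png

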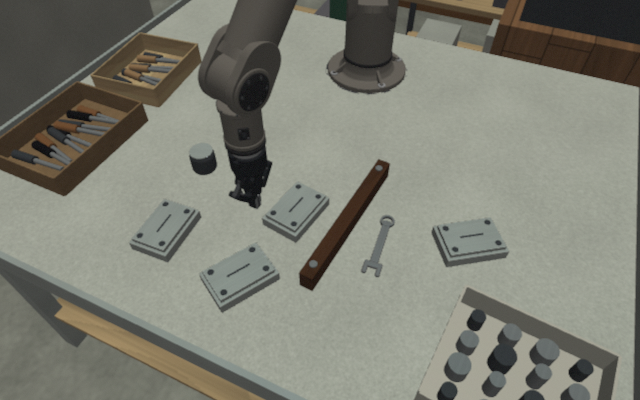

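```bash
python3 -c "
from h import *
P=back('wrist',[(105,136),(351,152),(156,62),(298,72),(227,67)],.034)
for i,j in ((0,1),(2,3)):
  v=P[j]-P[i]; print(np.degrees(np.arctan2(v[1],v[0]))+4.9)
c=P[4];print(c,(c-FC)@FX,(c-FC)@FN); s=monitor.sense(); print('tcp',(s['position']-FC)@FX,(s['position']-FC)@FN)
"
python3 -m pendant '[[15,0,-10,0,0,0,90],[18,0,-20,0,0,0,90],[20,0,-28,0,0,0,90],[20,0,-28,0,0,0,90],[20,0,-28,0,0,0,90],[20,0,-28,0,0,0,90],[20,0,-28,0,0,0,90]]'; python3 -c "
from h import *
st()
cv2.imwrite('pics/wr7.png',viewer.read_camera('wrist')[:,:,::-1])
cv2.imwrite('pics/side7.png',viewer.read_camera('side')[:,:,::-1])
crop('pics/side7.png','pics/side7c.png',240,130,200,150,4)
"
```

```text
-3.860140586743258
-3.899812111930684
[0.59471278 0.06477786 0.034     ] 0.02736184478442371 -0.11179355094181564
tcp 0.05961256594055279 -0.20028246138614272
clock: 5.72
position: [0.591, -0.0416, 0.028]
orientation: [0.478, -0.521, 0.521, -0.479]
wrist_force: [-0.1, 0.1, -0.0]
width: 0.0768
t 5.72 p [ 0.591  -0.0416  0.028 ] F [-0.1  0.1 -0. ] w 0.0768
axes x,y,z [[-0.085, -0.996, -0.0], [0.001, 0.0, -1.0], [0.996, -0.085, 0.001]]
```

View pics/wr7.png

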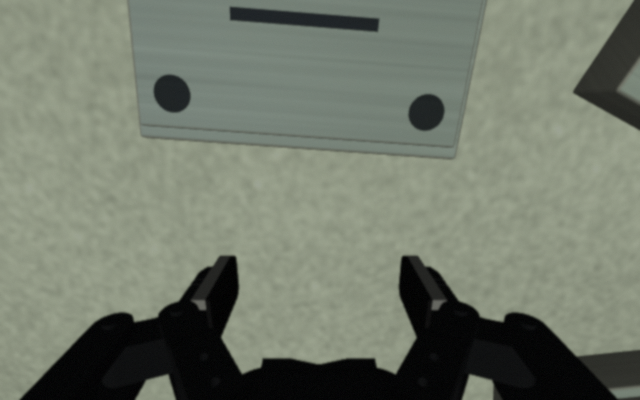

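View pics/side7c.png

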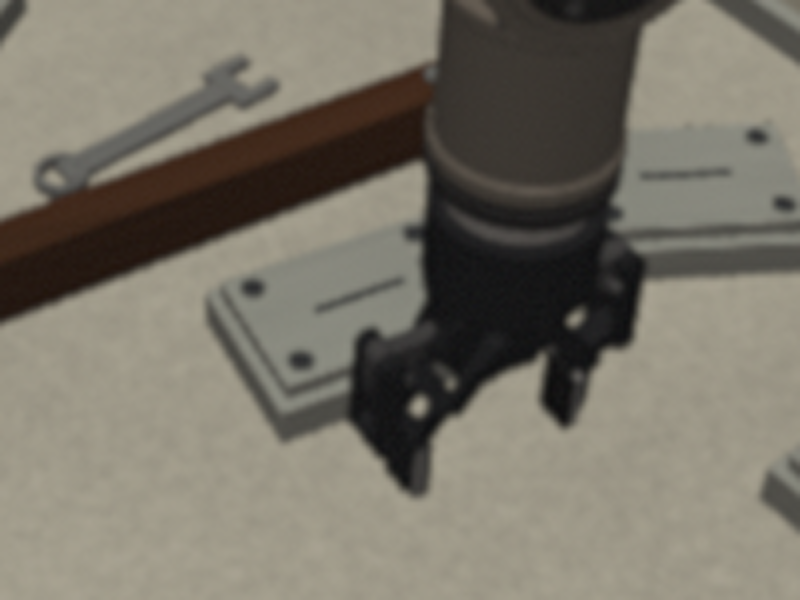

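```bash
python3 -c "
from h import *
for z in (.008,.012,.018,.024,.03): print(z,proj('side',[(.5457,-.0375,z)]).round(1), proj('side',[(.5457,-.0485,z)]).round(1))
"
```

```text
0.008 [[339.4 255.9]] [[343.  259.8]]
0.012 [[339.5 254.5]] [[343.2 258.5]]
0.018 [[339.7 252.5]] [[343.3 256.5]]
0.024 [[339.8 250.5]] [[343.5 254.4]]
0.03 [[340.  248.4]] [[343.7 252.4]]
```

```bash
python3 -m pendant '[[0,12,-5,0,0,0,90],[0,12,-5,0,0,0,90],[-20,12,-5,0,0,0,90],[-37,12,-5,0,0,0,90],[-43,12,-5,0,0,0,90],[-49,12,-5,0,0,0,90],[-55,12,-5,0,0,0,90],[-61,12,-5,0,0,0,90],[-67,12,-5,0,0,0,90],[-72,12,-5,0,0,0,90]]'; python3 -c "
from h import *
st()
cv2.imwrite('pics/wr8.png',viewer.read_camera('wrist')[:,:,::-1])
cv2.imwrite('pics/scene8.png',viewer.read_camera('scene')[:,:,::-1])
crop('pics/scene8.png','pics/scene8c.png',230,130,180,140,4)
"
```

```text
clock: 6.65
position: [0.5915, 0.0282, 0.0161]
orientation: [0.478, -0.521, 0.522, -0.477]
wrist_force: [-0.8, -5.1, -0.6]
width: 0.0769
t 6.65 p [0.5915 0.0282 0.0161] F [-0.8 -5.1 -0.6] w 0.0769
axes x,y,z [[-0.088, -0.996, 0.002], [-0.0, -0.002, -1.0], [0.996, -0.088, 0.0]]
```

View pics/wr8.png

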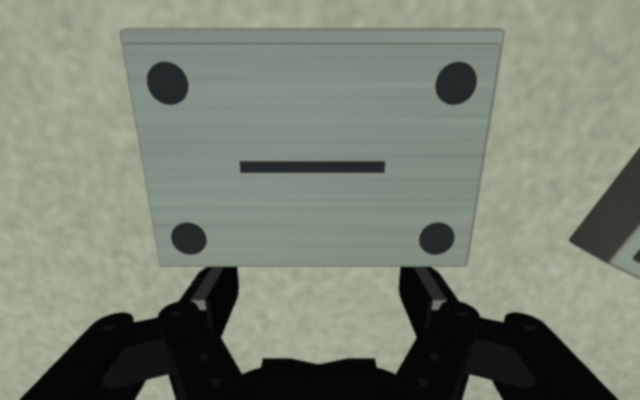

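View pics/scene8c.png

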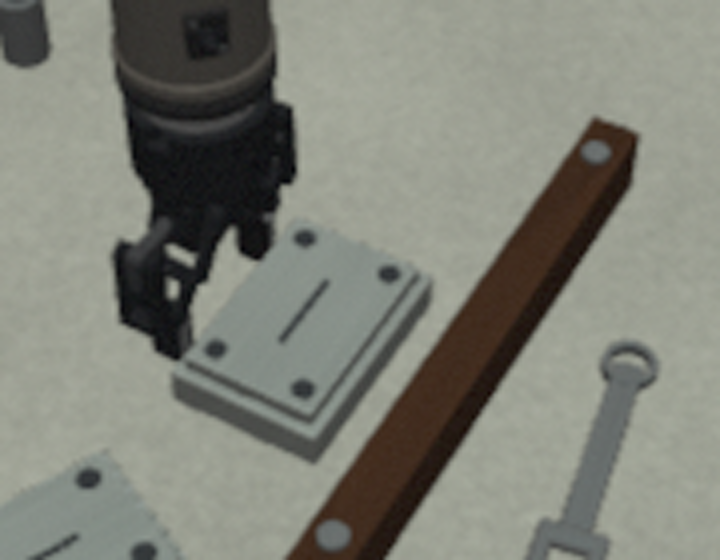

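```bash
python3 -c "
from h import *
holes('wrist',[(168,83),(456,83),(436.5,238),(189,238)])
s=np.array([(304,238),(389,273),(303,388),(215,348)])
s=(s+.5)/4-.5+[230,130]
holes('scene',s[[0,3,2,1]])
s=monitor.sense(); print('tcp',(s['position']-FC)@FX,(s['position']-FC)@FN)
"
```

```text
wrist sides [np.float64(92.8), np.float64(54.4), np.float64(92.7), np.float64(54.4)] c [0.5939 0.0851 0.034 ] axis -4.92 rel fence deg -0.02 fence x,y mm 24.8 -91.6
scene sides [np.float64(91.4), np.float64(54.3), np.float64(92.1), np.float64(53.9)] c [0.5959 0.0858 0.034 ] axis -5.2 rel fence deg -0.3 fence x,y mm 26.8 -90.7
tcp 0.027273816932219717 -0.14690167396505296
```

Square (within 0.3° in both views), with a gap of about 31 mm. Now I'll push it home.

```bash
python3 -m pendant '[[-5,0,0,0,0,0,90],[-10,0,0,0,0,0,90],[-15,0,0,0,0,0,90],[-20,0,0,0,0,0,90],[-24,0,0,0,0,0,90],[-27,0,0,0,0,0,90],[-28,0,0,0,0,0,90]]'
python3 -m pendant '[[-1,0,0,0,0,0,90],[-2,0,0,0,0,0,90],[-2,0,0,0,0,0,90]]'; python3 -c "
from h import *
cv2.imwrite('pics/wr9.png',viewer.read_camera('wrist')[:,:,::-1])
cv2.imwrite('pics/scene9.png',viewer.read_camera('scene')[:,:,::-1])
crop('pics/scene9.png','pics/scene9c.png',230,130,180,140,4)
"
```

```text
clock: 7.33
position: [0.5939, 0.0566, 0.0161]
orientation: [0.478, -0.521, 0.522, -0.478]
wrist_force: [-1.1, -5.8, 1.5]
width: 0.0767
clock: 7.58
position: [0.594, 0.0581, 0.0161]
orientation: [0.478, -0.521, 0.522, -0.477]
wrist_force: [-1.1, -5.4, 1.3]
width: 0.0769
```

View pics/wr9.png

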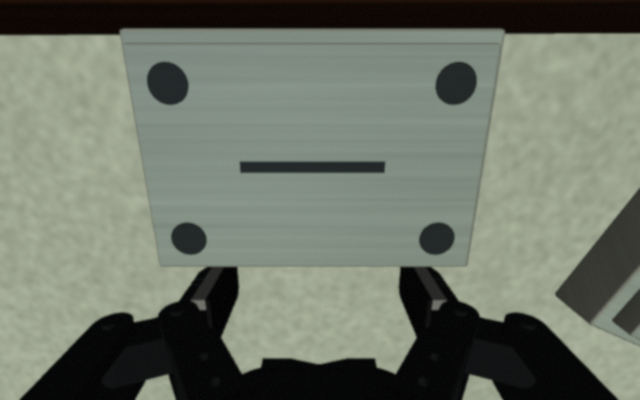

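View pics/scene9c.png

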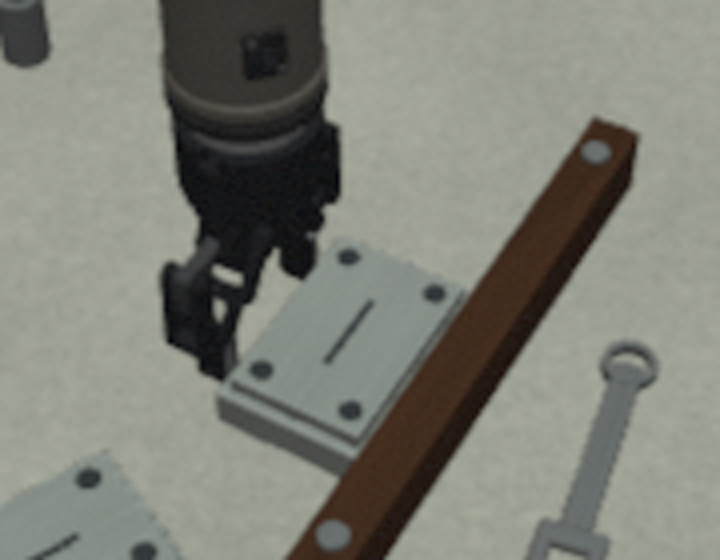

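```bash
python3 -m pendant '[[-1,0,0,0,0,0,90],[-2,0,0,0,0,0,90],[-2,0,0,0,0,0,90]]'; python3 -m pendant '[[-1,0,0,0,0,0,90],[-2,0,0,0,0,0,90],[-2,0,0,0,0,0,90]]'
```

```text
clock: 7.93
position: [0.5941, 0.0599, 0.0161]
orientation: [0.478, -0.521, 0.522, -0.477]
wrist_force: [-0.6, -6.4, 1.2]
width: 0.077
clock: 8.18
position: [0.5941, 0.0599, 0.0161]
orientation: [0.478, -0.521, 0.522, -0.476]
wrist_force: [-1.1, -10.1, 0.9]
width: 0.0765
```

```bash
python3 -m pendant '[[-1,0,0,0,0,0,90],[-2,0,0,0,0,0,90],[-2,0,0,0,0,0,90]]'; python3 -m pendant '[[-1,0,0,0,0,0,90],[-2,0,0,0,0,0,90],[-2,0,0,0,0,0,90]]'; python3 -c "
from h import *
print(monitor.sense()['wrist_torque'])"
```

```text
clock: 8.43
position: [0.5941, 0.06, 0.0162]
orientation: [0.479, -0.52, 0.523, -0.476]
wrist_force: [-0.8, -14.2, 2.5]
width: 0.0769
clock: 8.68
position: [0.5941, 0.0601, 0.0162]
orientation: [0.479, -0.52, 0.524, -0.475]
wrist_force: [-1.5, -17.7, 4.3]
width: 0.0771
[-3.59891337  0.31260809  0.63449618]
```

```bash
python3 -m pendant '[[5,0,0,0,0,0,90],[15,0,0,0,0,0,90],[40,0,0,0,0,0,90],[55,0,0,0,0,0,90],[60,-40,0,0,0,0,90],[60,-80,0,0,0,0,90],[60,-120,0,0,0,0,90],[80,-160,0,0,0,0,90],[100,-180,0,0,0,0,90],[100,-180,0,0,0,0,90]]'; python3 -c "
from h import *
st()
cv2.imwrite('pics/wr10.png',viewer.read_camera('wrist')[:,:,::-1])
cv2.imwrite('pics/scene10.png',viewer.read_camera('scene')[:,:,::-1])
cv2.imwrite('pics/side10.png',viewer.read_camera('side')[:,:,::-1])
crop('pics/scene10.png','pics/scene10c.png',240,170,100,75,8)
"
```

```text
clock: 9.52
position: [0.5887, -0.0367, 0.2019]
orientation: [0.474, -0.52, 0.524, -0.479]
wrist_force: [1.1, -1.8, -0.3]
width: 0.0768
t 9.52 p [ 0.5887 -0.0367  0.2019] F [ 1.1 -1.8 -0.3] w 0.0768
axes x,y,z [[-0.091, -0.996, -0.001], [0.01, -0.0, -1.0], [0.996, -0.091, 0.01]]
```

View pics/wr10.png

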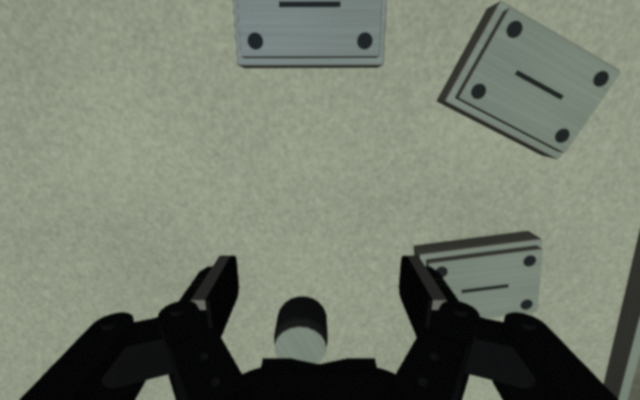

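View pics/scene10.png

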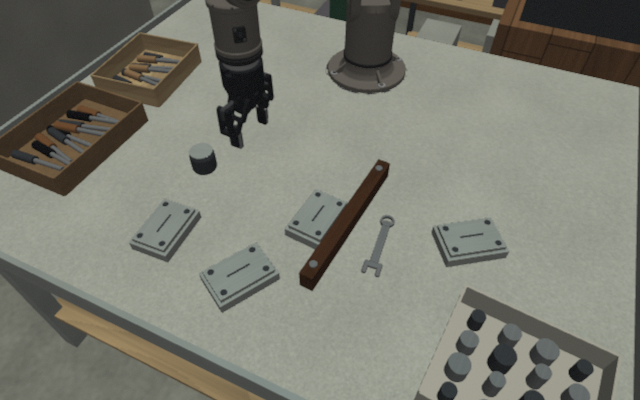

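View pics/scene10c.png

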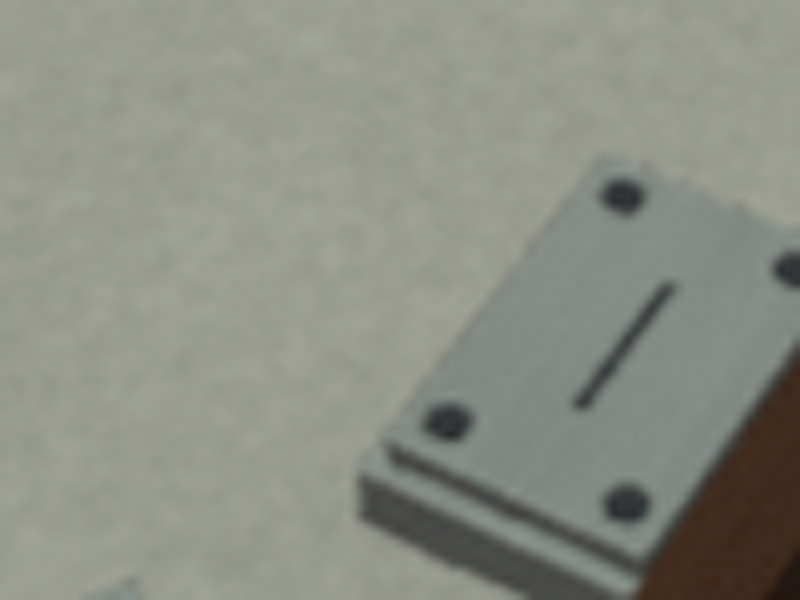

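View pics/side10.png

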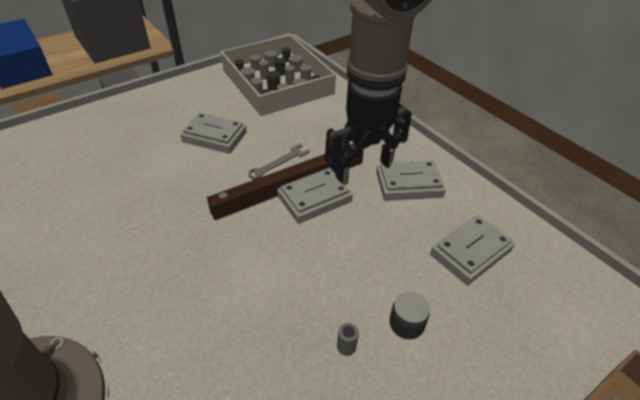

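```bash
python3 -c "
from h import *
crop('pics/side10.png','pics/side10c.png',268,155,95,70,8)
s=np.array([(622,196),(447,423),(626,504),(793,269)])
holes('scene',(s+.5)/8-.5+[240,170])
a=cv2.imread('pics/side0.png').astype(int);b=cv2.imread('pics/side10.png').astype(int)
d=np.abs(a-b).max(2)
for n,(x0,y0,x1,y1) in dict(tin=(388,290,432,338),sock=(335,320,360,356),spanner=(246,142,312,182)).items(): print(n,d[y0:y1,x0:x1].max())
"
```

```text
scene sides [np.float64(92.2), np.float64(54.0), np.float64(91.9), np.float64(53.6)] c [0.599  0.1158 0.034 ] axis -4.94 rel fence deg -0.04 fence x,y mm 27.3 -60.6
tin 9
sock 10
spanner 111
```

View pics/side10c.png

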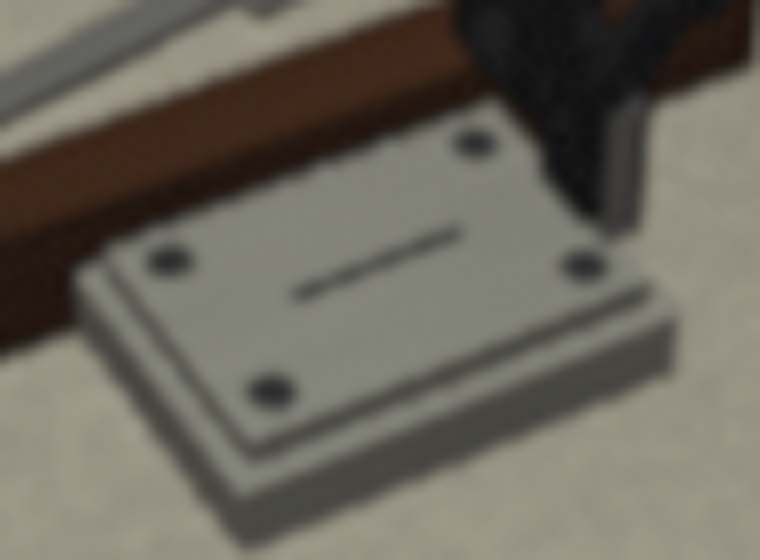

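```bash
python3 -c "
from h import *
s=np.array([(168,261),(475,143),(582,266),(271,391)])
holes('side',(s+.5)/8-.5+[268,155])
a=cv2.imread('pics/scene0.png').astype(int);b=cv2.imread('pics/scene10.png').astype(int)
print('spanner',np.abs(a-b).max(2)[212:280,358:398].max(), 'fence', np.abs(a-b).max(2)[262:290,300:318].max())
st()
ticket.finish_job()
"
```

```text
side sides [np.float64(92.3), np.float64(53.8), np.float64(91.3), np.float64(53.7)] c [0.5974 0.1162 0.034 ] axis -5.02 rel fence deg -0.12 fence x,y mm 25.7 -60.3
spanner 9 fence 13
t 9.67 p [ 0.5859 -0.031   0.1956] F [-0.3  0.8  0.3] w 0.0766
axes x,y,z [[-0.085, -0.996, -0.002], [-0.0, 0.002, -1.0], [0.996, -0.085, -0.001]]
the job is handed in; nothing more can be done
```

The die block now lies with its long side flat against the fence, and the job is handed in at about 9.7 s. I used the block nearest the base, at scene pixel (275,197).

**What I did:** I turned the block about 56° by pushing near one end with the shut fingers. I then squared it with the spread fingers while it was still about 31 mm clear of the wood. From there I pushed it home until it stopped moving and the push force rose to about 18 N, then backed off and lifted clear.

**Last checks:**

| Check | Scene view | Side view | Target |
|---|---|---|---|
| Squareness to fence, while still clear (scene and wrist views) | 0.3° off | 0.02° off (wrist) | 0° |
| Final angle to fence | 0.04° off | 0.12° off | 0° |
| Final block centre, y in the fence frame | −60.6 mm | −60.3 mm | −60 mm |

- **Fence overlap:** the whole 130 mm side lies within the fence's length, centred about 26 mm off the fence's middle.
- **Bystanders:** before-and-after images show no change beyond noise at the tin and socket (side view) and the spanner (scene view). A first check of the spanner in the side view did show a change, because that crop probably took in the moved block; the scene view was clean.
- **Arm:** it finished clear, with the tool about 0.2 m up, the wrist force near zero and nothing touched.

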